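Tap three paint-pot lids shut in order

TASK

Painting is over: with the fingertips, tap the raised grey lids of three paint pots down until each lies fully home on its pot, first the tallest pot, then the square one, then the low wide one. Press each lid lightly, do not lift or shift any pot, and leave the six-sided pot's lid up and everything else on the table where it stands.

Things in the scene. Friction and masses are not known exactly. Their poses are not given: they have to be found in the camera images.
- tall_pot: the tallest pot: round, 66 mm across, aluminium body with a paper label, 110 mm high, loose on the table, 0.2 to 0.6 kg. Origin at the centre of its underside, z up.
- tall_lid_top (a point): centre of the flat upper face of that pot's grey lid, which is 6 mm thick and as wide as the pot. With the lid up the face is 122 to 124 mm above the table, with the lid home 116 mm.
- tall_lid (a joint): how far that lid is pushed straight down (m): 0 to 0.002 at the start (raised, a narrower black neck shows under it), 0.008 home, lying flush on the pot's body. It needs about 3 N to move, stays where it is left, does not tilt, and stops at 0.008 on a springy seal, which gives about 1 mm for every 4 N and comes back up when let go.
- square_pot: the square pot: 70 x 70 mm, aluminium body with a paper label, 70 mm high, loose on the table, 0.2 to 0.6 kg. Origin at the centre of its underside, z up; x and y square to its sides.
- square_lid_top (a point): centre of the flat upper face of that pot's grey lid, which is 6 mm thick and as wide as the pot. With the lid up the face is 82 to 84 mm above the table, with the lid home 76 mm.
- square_lid (a joint): how far that lid is pushed straight down (m): 0 to 0.002 at the start (raised, a narrower black neck shows under it), 0.008 home, lying flush on the pot's body. It needs about 3 N to move, stays where it is left, does not tilt, and stops at 0.008 on a springy seal, which gives about 1 mm for every 4 N and comes back up when let go.
- wide_pot: the low wide pot: round, 96 mm across, aluminium body with a paper label, 50 mm high, loose on the table, 0.2 to 0.6 kg. Origin at the centre of its underside, z up.
- wide_lid_top (a point): centre of the flat upper face of that pot's grey lid, which is 6 mm thick and as wide as the pot. With the lid up the face is 62 to 64 mm above the table, with the lid home 56 mm.
- wide_lid (a joint): how far that lid is pushed straight down (m): 0 to 0.002 at the start (raised, a narrower black neck shows under it), 0.008 home, lying flush on the pot's body. It needs about 3 N to move, stays where it is left, does not tilt, and stops at 0.008 on a springy seal, which gives about 1 mm for every 4 N and comes back up when let go.
- hex_pot: the six-sided pot: 60 mm across the flats, aluminium body with a paper label, 80 mm high; its lid is to stay up, loose on the table, 0.2 to 0.6 kg. Origin at the centre of its underside, z up.
- hex_lid_top (a point): centre of the flat upper face of that pot's grey lid, which is 6 mm thick and as wide as the pot. With the lid up the face is 92 to 94 mm above the table, with the lid home 86 mm.
- hex_lid (a joint): how far that lid is pushed straight down (m): 0 to 0.002 at the start (raised, a narrower black neck shows under it), 0.008 home, lying flush on the pot's body. It needs about 3 N to move, stays where it is left, does not tilt, and stops at 0.008 on a springy seal, which gives about 1 mm for every 4 N and comes back up when let go.
- bird: blue clay bird with an upright neck, about 110 x 80 mm, 130 mm high; loose, not part of the job. Origin at the centre of its underside.
- dish: shallow terracotta dish, 110 mm across, 22 mm high; loose, not part of the job. Origin at the centre of its underside.
- mug: white mug, 80 mm across, 85 mm high, handle at +y; loose, not part of the job. Origin at the centre of its underside.
- cup: clear cup, 66 mm across, 80 mm high; loose, not part of the job. Origin at the centre of its underside.
- brush: paint brush lying flat along its x axis, 180 mm long; loose, not part of the job. Origin at the centre of its underside.
- roller: wooden rolling pin lying along its y axis, 260 mm long, 44 mm thick; loose, not part of the job. Origin at the centre of its underside.
- cutter: steel ring cutter, 54 mm across, 30 mm high; loose, not part of the job. Origin at the centre of its underside.

How it is judged (in metres and radians):
On the way, in this order (a step that is already met when the one before it is completed fails the run):
1. the tallest pot's lid is home, the square and wide ones still up (value of joint tall_lid above 0.0065 m and value of joint each of square_lid, wide_lid below 0.005 m), for 0.1 s.
2. then the square pot's lid is home, the wide one still up (value of joint each of tall_lid, square_lid above 0.0065 m and value of joint wide_lid below 0.005 m), for 0.1 s.
3. then the low wide pot's lid is home (value of joint each of tall_lid, square_lid, wide_lid above 0.0065 m), for 0.1 s.
At the end, for the whole second after the job is handed in: The lids of the tallest, the square and the low wide pot are within 1.5 mm of home (joint over 0.0065), the six-sided pot's lid is up (joint under 0.004), all four pots stand upright at rest within 30 mm of where they began, and the other things lie within 25 mm of where they began (all of step 3 and value of joint hex_lid below 0.004 m and height (world z) of each of tall_pot, square_pot, wide_pot, hex_pot below 0.005 m and angle between each of tall_pot, square_pot, wide_pot, hex_pot's own z axis and vertical below 0.1 rad and distance of each of tall_pot, square_pot, wide_pot, hex_pot from where it was at the start of the episode below 0.03 m and linear speed of each of tall_pot, square_pot, wide_pot, hex_pot below 0.02 m/s and distance of each of bird, dish, mug, cup, brush, roller, cutter from where it was at the start of the episode below 0.025 m); the robot touches nothing.
It fails at once if a lid is pressed out of order (square before the tallest is home, or low wide before the square is home) ((not (value of joint tall_lid above 0.0065 m) and value of joint square_lid above 0.005 m) or (not (value of joint square_lid above 0.0065 m) and value of joint wide_lid above 0.005 m)).
It fails at once if the six-sided pot's lid is pressed down (value of joint hex_lid above 0.004 m).
It fails at once if a pot is pressed with more than 25 N (contact force between any of the arm, the fingers and tall_pot above 25 N or contact force between any of the arm, the fingers and square_pot above 25 N or contact force between any of the arm, the fingers and wide_pot above 25 N or contact force between any of the arm, the fingers and hex_pot above 25 N).
It fails at once if a pot is lifted (over 10 mm), tipped (over 0.3 rad) or shifted more than 30 mm (height (world z) of any of tall_pot, square_pot, wide_pot, hex_pot above 0.01 m or angle between any of tall_pot, square_pot, wide_pot, hex_pot's own z axis and vertical above 0.3 rad or distance of any of tall_pot, square_pot, wide_pot, hex_pot from where it was at the start of the episode above 0.03 m).
It fails at once if another thing on the table is moved more than 25 mm (distance of any of bird, dish, mug, cup, brush, roller, cutter from where it was at the start of the episode above 0.025 m).
It also fails if it takes over 45 s, if anything falls off the work surface, if the arm or the gripper's body presses on something with over 40 N, if the wrist force passes 120 N, or if a joint passes its speed limit or range.

ROBOT

A 6-joint arm with a two-finger parallel gripper is mounted at the origin on the work surface. World frame = base frame: x ahead of the robot, y to its left, z up, the work surface at z = 0. Lengths are in m, angles in degrees, forces in N, time in s.
With the tool pointing down it reaches from about 0.35 to 0.875 m from the base axis. Payload 4.2 kg.
Tool frame: the origin (TCP) lies at the very end of the fingers, on their centre line; the grasp point (between the pads) lies 19 mm behind it; z points along the fingers, y is the line along which they close (so a half turn about z gives the same grasp; the last joint's range is limited). The gripper opens to 87 mm and grips with 3 to 60 N. Pads are 19 mm wide; open, the fingers measure 117 mm over their backs; the gripper's body (75 mm by 190 mm) begins 51 mm behind the grasp point.
Start: joints at [-60.126, 22.042, 0.453, 0, -68.411, -14.817], TCP at [0.162, -0.604, 0.223] pointing down, gripper open.
Joint ranges: [-179.83, 179.83], [-69.29, 118.12], [-61.27, 80.66], [-181.25, 117.63], [-171.15, -9.14], [-177.46, 177.46]. Speed limits (degrees/s): [159.86, 159.86, 180, 180, 180, 180].

INTERFACE

Orientations are given as a 3x3 rotation matrix whose columns are the frame's x, y, z axes.
In Python, from station import monitor, cams, ticket gives the robot as it stands.
- The arm moves only by the tool drive_tool, never from a script. Its argument "moves" is a list of rows, each an object with "delta_pos": the shift along the tool's x, y, z in mm, a list of three; "turn": the turn about the tool's z in rad; "claw": the opening, from 0 (shut) to 1 (fully open). A call has 1 to 12 rows; each row shifts and turns the commanded pose from where the row before left it, along the tool's axes as they then stand; what a row does not reach is not made up. A row lasts 1/8 s, in which the tool goes at most 62.5 mm and 10.7 degrees, less where a joint would pass 70% of its speed; a pose out of reach is approached as far as the arm can. A call is refused whole if a number of a shift passes 62.5 or a number of a turn 0.188, either way. A call with a gripper value outside its range is refused whole. The fingers move at their own pace and stop on an object; the grip force is fixed at half the most. Time passes only in rows, so rows that do not move let the fingers close. It gives the time, the measured TCP pose, the force, the opening and the grip force at its end, in the units of the state.
- monitor.sense(): the state, without advancing time (a new reading comes with each control period).
- cams.capture(name): name is "side" or "top" or "wrist"; returns a dict with "color" (420x560x3 uint8, red, green, blue), "range_z" (420x560 float32, m along the optical axis (not along the pixel's ray), 0 where there is no reading), "vertical_fov" (degrees; the focal length in pixels is half the picture's height over the tangent of half this angle, whatever the lens; pixels are square), "cx", "cy" (the principal point, pixels), "extrinsics" (4x4, takes a point from camera to world coordinates). Camera axes: x right, y down, z forward; pixel columns grow to the right and rows downward; lengths in m; the calibration is good to about 2 mm. A picture is of the moment at which its call begins.
- ticket.finish_job(): hands the job in; it is judged then, once.
The state is a dict: "time_s": time; "joints": joint angles; "joint_velocities": joint speeds; "effort": joint torques, N m; "tcp_pos": TCP position; "ee_rot": TCP orientation; "wrist_force": force on the tool from outside, world axes, zero at the start; "moment": the same for the moment, N m; "gripper_width": opening from 0.0 (shut) to 1.0 (fully open); "gripper_force": force on a finger pad.
Only numpy, scipy, OpenCV 4.12 (cv2) and the standard library are available. Lean on these libraries where they do the work, as an engineer would, in place of code of your own. Each camera call takes 0.05 s, during which the arm holds its last target. There are 200 camera calls.

## Working session

There is one attempt and no reset: what is moved stays moved. The work goes in short steps, Python scripts to look and compute and a tool call to move; the robot and the scene stay as the last step left them, time stands still between calls to the robot, and variables do not carry over. Pictures are saved under pics/ and viewed, at most 10 in all, crops included, and the job is handed in when it is done.

Besides the shell and the picture viewer there is one more tool, called after "Call:" by a JSON object that holds its "op" and its "data", one argument or row to a line. drive_tool: Moves the arm, as the interface text tells. Its arguments: {"type":"object","properties":{"moves":{"type":"array","items":{"type":"object","properties":{"delta_pos":{"type":"array","items":{"type":"number"}},"turn":{"type":"number"},"claw":{"type":"number"}}}}},"required":["moves"]}

```bash
mkdir -p pics
cat > h.py <<'E'
import numpy as np, cv2
from station import monitor, cams, ticket
def cap(n, fn):
    d=cams.capture(n); cv2.imwrite('pics/'+fn+'.png', d['color'][:,:,::-1]); np.savez('/tmp/'+fn+'.npz', **d); return d
def pts(d):
    R=d['range_z']; h,w=R.shape; f=h/2/np.tan(np.radians(float(d['vertical_fov']))/2)
    v,u=np.mgrid[:h,:w]; P=np.stack([(u-d['cx'])/f*R,(v-d['cy'])/f*R,R],-1)
    E=d['extrinsics']; return P@E[:3,:3].T+E[:3,3]
E
python3 - <<'E'
from h import *
s=monitor.sense(); print(s['time_s'],s['tcp_pos'],s['ee_rot'],s['gripper_width'],s['wrist_force'])
for n in('top','side'): 
    d=cap(n,n+'1'); print(d['extrinsics'].round(3).tolist())
E
```

```text
0.0 [ 0.16221283 -0.60294976  0.22146229] [[-9.65719672e-01 -2.59586375e-01 -6.55789037e-04]
 [-2.59587186e-01  9.65717440e-01  2.07828101e-03]
 [ 9.38134759e-05  2.17727129e-03 -9.99997625e-01]] 1.0008224114032827 [-0.59633412  0.15467411  0.43412633]
[[0.025, -0.992, 0.12, 0.421], [-1.0, -0.025, 0.0, 0.01], [0.003, -0.12, -0.993, 1.461], [0.0, 0.0, 0.0, 1.0]]
[[-0.707, -0.5, 0.501, -0.012], [-0.708, 0.504, -0.495, 0.591], [-0.005, -0.704, -0.71, 0.913], [0.0, 0.0, 0.0, 1.0]]
```

View pics/top1.png

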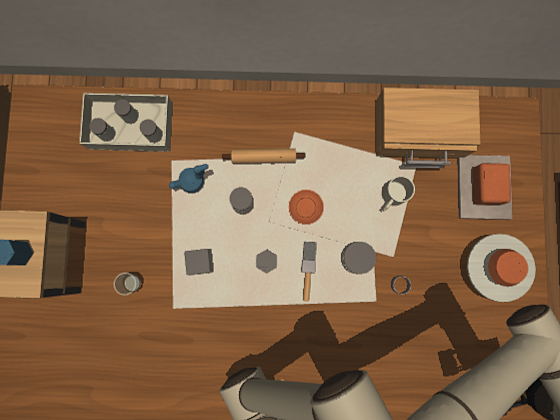

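View pics/side1.png

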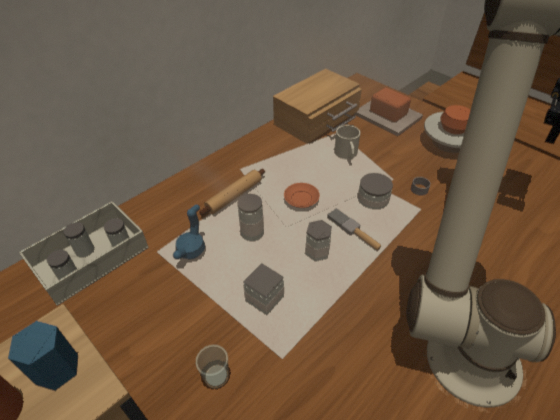

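The top view shows the lids: tall at (241,200), square at (199,262), hex at (266,261) and wide at (358,257). The bird is up-left of the tall pot at (190,180), and the side view agrees. Next I measure positions.

Run:
```python
from h import *
d=dict(np.load('/tmp/top1.npz')); P=pts(d)
for n,(u,v),lo,hi in [('tall',(241,200),.11,.135),('square',(199,262),.07,.095),('hex',(266,261),.08,.105),('wide',(358,257),.05,.075),('bird',(190,180),.02,.16),('roller',(264,157),.02,.06),('brush',(308,270),.005,.06),('cup',(128,284),.02,.1)]:
    Q=P[v-32:v+33,u-32:u+33].reshape(-1,3); m=(Q[:,2]>lo)&(Q[:,2]<hi); Q=Q[m]
    # restrict to near
    Q=Q[np.hypot(*(Q[:,:2]-P[v,u,:2]).T)<.07]
    c=(Q.min(0)+Q.max(0))/2
    print(n,len(Q),'seed',P[v,u].round(4),'bbox',c.round(4),(Q.max(0)-Q.min(0)).round(3),'med z',np.median(Q[:,2]).round(4), 'dist',np.hypot(*c[:2]).round(3))
    if n=='square': print(cv2.minAreaRect((Q[:,:2]*1000).astype(np.float32)))
print('table',P[300,220],P[240,220])
```

```text
tall 410 seed [0.6215 0.0899 0.1207] bbox [0.625  0.0903 0.1211] [0.064 0.063 0.022] med z 0.1217 dist 0.631
square 577 seed [0.4422 0.209  0.0775] bbox [0.4436 0.2131 0.0805] [0.074 0.075 0.018] med z 0.0822 dist 0.492
((442.8546447753906, 214.46275329589844), (69.92268371582031, 70.18997955322266), 7.79583215713501)
hex 376 seed [0.4497 0.0138 0.0938] bbox [0.4484 0.0138 0.0915] [0.066 0.058 0.016] med z 0.0926 dist 0.449
wide 825 seed [ 0.4691 -0.2584  0.0573] bbox [ 0.4679 -0.2623  0.0609] [0.092 0.092 0.02 ] med z 0.0626 dist 0.536
bird 662 seed [0.6897 0.2511 0.0486] bbox [0.693  0.2516 0.0751] [0.074 0.125 0.11 ] med z 0.0489 dist 0.737
roller 618 seed [0.7686 0.0282 0.0419] bbox [0.775  0.0281 0.0357] [0.047 0.137 0.03 ] med z 0.0389 dist 0.775
brush 522 seed [ 0.4273 -0.1142  0.0181] bbox [ 0.4276 -0.1167  0.0152] [0.139 0.131 0.02 ] med z 0.0168 dist 0.443
cup 318 seed [0.3712 0.4332 0.004 ] bbox [0.3735 0.4209 0.053 ] [0.063 0.066 0.065] med z 0.0635 dist 0.563
table [0.32993317 0.15102326 0.00195443] [ 0.51307832  0.15853987 -0.00482164]
```

Call:
{"op": "drive_tool", "data": {
  "moves": [
    {"delta_pos": [-44,39,0],"turn": 0,"claw": 0},
    {"delta_pos": [-44,39,0],"turn": 0,"claw": 0},
    {"delta_pos": [-44,39,0],"turn": 0,"claw": 0},
    {"delta_pos": [-44,39,0],"turn": 0,"claw": 0},
    {"delta_pos": [-44,39,0],"turn": 0,"claw": 0},
    {"delta_pos": [-44,39,0],"turn": 0,"claw": 0},
    {"delta_pos": [-44,39,0],"turn": 0,"claw": 0},
    {"delta_pos": [-44,39,0],"turn": 0,"claw": 0},
    {"delta_pos": [-44,39,0],"turn": 0,"claw": 0},
    {"delta_pos": [-44,39,0],"turn": 0,"claw": 0},
    {"delta_pos": [-44,39,0],"turn": 0,"claw": 0},
    {"delta_pos": [0,0,0],"turn": 0,"claw": 0}
  ]
}}

```text
time_s: 1.6
tcp_pos: [0.5199, -0.0606, 0.2217]
ee_rot: [[-0.964, -0.264, -0.001], [-0.264, 0.964, 0.0], [0.001, 0.0, -1.0]]
wrist_force: [-0.3, -0.6, -0.2]
gripper_width: 0.01
gripper_force: 0.0
```

Call:
{"op": "drive_tool", "data": {
  "moves": [
    {"delta_pos": [-47,39,0],"turn": 0,"claw": 0},
    {"delta_pos": [-47,39,0],"turn": 0,"claw": 0},
    {"delta_pos": [-47,40,0],"turn": 0,"claw": 0},
    {"delta_pos": [0,0,40],"turn": 0,"claw": 0},
    {"delta_pos": [0,0,35],"turn": 0,"claw": 0},
    {"delta_pos": [0,0,0],"turn": 0,"claw": 0}
  ]
}}

```text
time_s: 2.35
tcp_pos: [0.6214, 0.0856, 0.1441]
ee_rot: [[-0.966, -0.259, -0.008], [-0.259, 0.966, -0.003], [0.008, -0.0, -1.0]]
wrist_force: [0.5, -0.7, 0.1]
gripper_width: 0.005
gripper_force: 0.0
```

Run:
```python
from h import *
d=cap('side','side2')
s=monitor.sense(); print(s['tcp_pos'],s['wrist_force'])
c=d['color'][170:270,180:330]; cv2.imwrite('pics/side2c.png',cv2.resize(c,None,fx=5,fy=5,interpolation=2)[:,:,::-1])
```

```text
[0.62318001 0.08596537 0.14683262] [0.34936797 0.38385869 1.15537072]
```

View pics/side2c.png

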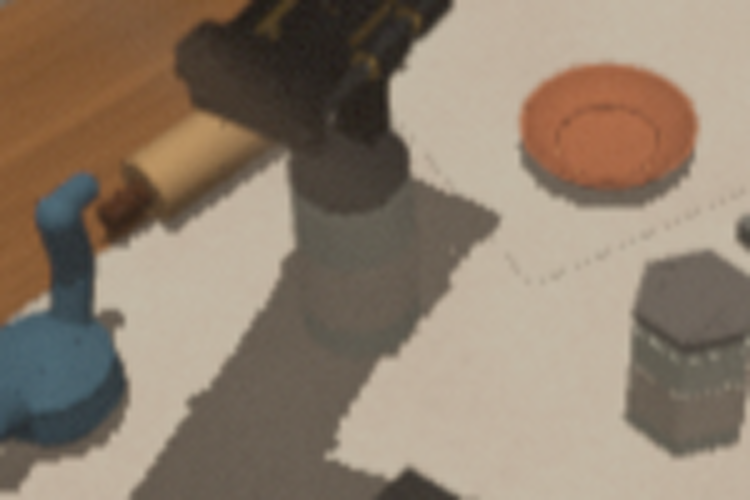

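The shut fingertips are above the tall lid (crop about (350,170)), and both bird and roller are clear. Next I descend slowly.

Call:
{"op": "drive_tool", "data": {
  "moves": [
    {"delta_pos": [0,2,9],"turn": 0,"claw": 0},
    {"delta_pos": [0,2,9],"turn": 0,"claw": 0},
    {"delta_pos": [0,0,2],"turn": 0,"claw": 0},
    {"delta_pos": [0,0,2],"turn": 0,"claw": 0},
    {"delta_pos": [0,0,2],"turn": 0,"claw": 0},
    {"delta_pos": [0,0,0],"turn": 0,"claw": 0}
  ]
}}

```text
time_s: 3.15
tcp_pos: [0.623, 0.091, 0.1237]
ee_rot: [[-0.966, -0.26, 0.0], [-0.26, 0.966, 0.0], [-0.0, -0.0, -1.0]]
wrist_force: [0.4, 0.4, 0.5]
gripper_width: 0.007
gripper_force: 0.2
```

Call:
{"op": "drive_tool", "data": {
  "moves": [
    {"delta_pos": [0,0,2],"turn": 0,"claw": 0},
    {"delta_pos": [0,0,2],"turn": 0,"claw": 0},
    {"delta_pos": [0,0,0],"turn": 0,"claw": 0}
  ]
}}

```text
time_s: 3.52
tcp_pos: [0.623, 0.091, 0.1198]
ee_rot: [[-0.966, -0.26, 0.001], [-0.26, 0.966, 0.0], [-0.001, -0.0, -1.0]]
wrist_force: [-0.7, 0.8, 2.5]
gripper_width: 0.008
gripper_force: 1.3
```

Call:
{"op": "drive_tool", "data": {
  "moves": [
    {"delta_pos": [0,0,2],"turn": 0,"claw": 0},
    {"delta_pos": [0,0,0],"turn": 0,"claw": 0}
  ]
}}

```text
time_s: 3.78
tcp_pos: [0.623, 0.091, 0.1175]
ee_rot: [[-0.966, -0.26, 0.0], [-0.26, 0.966, 0.0], [-0.001, -0.0, -1.0]]
wrist_force: [1.0, 0.4, 2.4]
gripper_width: 0.005
gripper_force: 1.2
```

Call:
{"op": "drive_tool", "data": {
  "moves": [
    {"delta_pos": [0,0,1],"turn": 0,"claw": 0},
    {"delta_pos": [0,0,1],"turn": 0,"claw": 0},
    {"delta_pos": [0,0,0],"turn": 0,"claw": 0}
  ]
}}

```text
time_s: 4.15
tcp_pos: [0.623, 0.091, 0.1156]
ee_rot: [[-0.966, -0.26, 0.0], [-0.26, 0.966, 0.0], [-0.0, -0.0, -1.0]]
wrist_force: [0.7, 1.3, 2.8]
gripper_width: 0.008
gripper_force: 1.5
```

Call:
{"op": "drive_tool", "data": {
  "moves": [
    {"delta_pos": [0,0,1],"turn": 0,"claw": 0},
    {"delta_pos": [0,0,0],"turn": 0,"claw": 0}
  ]
}}

```text
time_s: 4.4
tcp_pos: [0.623, 0.091, 0.1151]
ee_rot: [[-0.966, -0.26, 0.001], [-0.26, 0.966, -0.0], [-0.001, -0.0, -1.0]]
wrist_force: [-1.0, -0.3, 5.4]
gripper_width: 0.007
gripper_force: 2.5
```

Call:
{"op": "drive_tool", "data": {
  "moves": [
    {"delta_pos": [0,0,1],"turn": 0,"claw": 0},
    {"delta_pos": [0,0,0],"turn": 0,"claw": 0}
  ]
}}

```text
time_s: 4.65
tcp_pos: [0.623, 0.091, 0.1146]
ee_rot: [[-0.966, -0.26, 0.001], [-0.26, 0.966, -0.0], [-0.001, -0.0, -1.0]]
wrist_force: [-1.2, 0.8, 6.8]
gripper_width: 0.005
gripper_force: 3.5
```

Call:
{"op": "drive_tool", "data": {
  "moves": [
    {"delta_pos": [0,0,-20],"turn": 0,"claw": 0},
    {"delta_pos": [0,0,-40],"turn": 0,"claw": 0},
    {"delta_pos": [36,41,0],"turn": 0,"claw": 0},
    {"delta_pos": [36,41,0],"turn": 0,"claw": 0},
    {"delta_pos": [36,41,0],"turn": 0,"claw": 0},
    {"delta_pos": [35,41,0],"turn": 0,"claw": 0},
    {"delta_pos": [0,0,30],"turn": 0,"claw": 0},
    {"delta_pos": [0,0,30],"turn": 0,"claw": 0},
    {"delta_pos": [0,0,0],"turn": 0,"claw": 0}
  ]
}}

```text
time_s: 5.78
tcp_pos: [0.44, 0.2107, 0.1111]
ee_rot: [[-0.966, -0.26, -0.006], [-0.26, 0.966, -0.004], [0.007, -0.003, -1.0]]
wrist_force: [0.2, 0.3, 0.2]
gripper_width: 0.012
gripper_force: 0.0
```

Run:
```python
from h import *
d=cap('side','side3')
s=monitor.sense(); print(s['tcp_pos'],s['wrist_force'])
c=d['color'][185:315,180:340]; cv2.imwrite('pics/side3c.png',cv2.resize(c,None,fx=4.6,fy=4.6,interpolation=2)[:,:,::-1])
```

```text
[0.44140705 0.21150457 0.11271569] [0.30300541 0.71196837 0.0356759 ]
```

View pics/side3c.png

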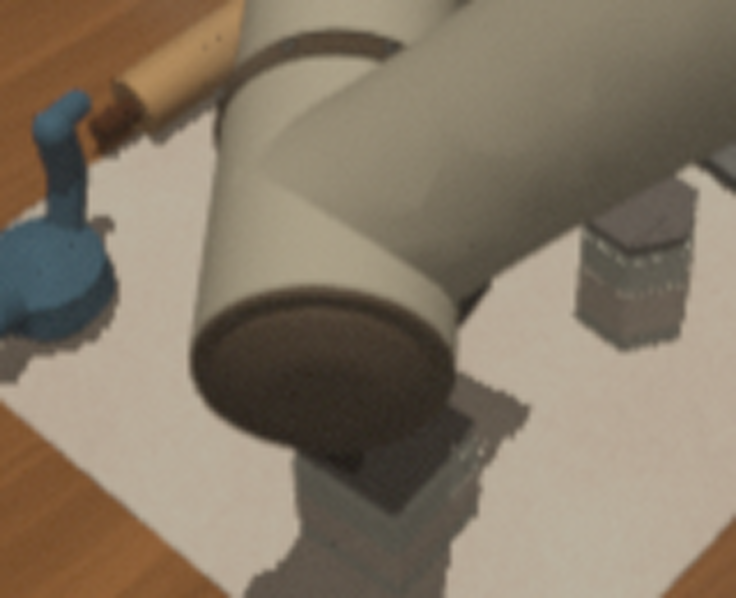

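The tall lid is hidden here by the wrist, but the force rose from 2.5 to 6.8 N at z≈0.115, which means it was on its seal. The hex lid is up with its neck visible, and the square pot is under the tool. Pressing the square one now.

Call:
{"op": "drive_tool", "data": {
  "moves": [
    {"delta_pos": [0,1,9],"turn": 0,"claw": 0},
    {"delta_pos": [0,0,9],"turn": 0,"claw": 0},
    {"delta_pos": [0,0,8],"turn": 0,"claw": 0},
    {"delta_pos": [0,0,2],"turn": 0,"claw": 0},
    {"delta_pos": [0,0,2],"turn": 0,"claw": 0},
    {"delta_pos": [0,0,2],"turn": 0,"claw": 0},
    {"delta_pos": [0,0,0],"turn": 0,"claw": 0}
  ]
}}

```text
time_s: 6.7
tcp_pos: [0.4419, 0.2131, 0.0818]
ee_rot: [[-0.966, -0.26, 0.0], [-0.26, 0.966, 0.0], [-0.0, 0.0, -1.0]]
wrist_force: [-0.4, -0.4, 2.4]
gripper_width: 0.006
gripper_force: 1.1
```

Call:
{"op": "drive_tool", "data": {
  "moves": [
    {"delta_pos": [0,0,2],"turn": 0,"claw": 0},
    {"delta_pos": [0,0,1],"turn": 0,"claw": 0},
    {"delta_pos": [0,0,0],"turn": 0,"claw": 0}
  ]
}}

```text
time_s: 7.08
tcp_pos: [0.4419, 0.2132, 0.0786]
ee_rot: [[-0.966, -0.26, 0.0], [-0.26, 0.966, 0.0], [-0.0, -0.0, -1.0]]
wrist_force: [0.1, -0.9, 2.4]
gripper_width: 0.007
gripper_force: 1.3
```

Call:
{"op": "drive_tool", "data": {
  "moves": [
    {"delta_pos": [0,0,1],"turn": 0,"claw": 0},
    {"delta_pos": [0,0,1],"turn": 0,"claw": 0},
    {"delta_pos": [0,0,1],"turn": 0,"claw": 0},
    {"delta_pos": [0,0,0],"turn": 0,"claw": 0}
  ]
}}

```text
time_s: 7.58
tcp_pos: [0.4419, 0.2132, 0.0755]
ee_rot: [[-0.966, -0.26, 0.0], [-0.26, 0.966, 0.0], [-0.0, -0.0, -1.0]]
wrist_force: [1.0, -0.3, 3.5]
gripper_width: 0.004
gripper_force: 1.5
```

Call:
{"op": "drive_tool", "data": {
  "moves": [
    {"delta_pos": [0,0,1],"turn": 0,"claw": 0},
    {"delta_pos": [0,0,0],"turn": 0,"claw": 0}
  ]
}}

```text
time_s: 7.82
tcp_pos: [0.442, 0.2132, 0.0749]
ee_rot: [[-0.966, -0.26, 0.0], [-0.26, 0.966, 0.0], [-0.0, -0.0, -1.0]]
wrist_force: [-1.8, -0.7, 5.4]
gripper_width: 0.006
gripper_force: 2.8
```

Call:
{"op": "drive_tool", "data": {
  "moves": [
    {"delta_pos": [0,0,1],"turn": 0,"claw": 0},
    {"delta_pos": [0,0,0],"turn": 0,"claw": 0}
  ]
}}

```text
time_s: 8.07
tcp_pos: [0.4419, 0.2131, 0.0742]
ee_rot: [[-0.966, -0.26, 0.0], [-0.26, 0.966, -0.0], [-0.0, -0.0, -1.0]]
wrist_force: [-1.1, -0.7, 8.3]
gripper_width: 0.0
gripper_force: 4.1
```

Call:
{"op": "drive_tool", "data": {
  "moves": [
    {"delta_pos": [0,0,-25],"turn": 0,"claw": 0},
    {"delta_pos": [0,0,-55],"turn": 0,"claw": 0},
    {"delta_pos": [11,-52,0],"turn": 0,"claw": 0},
    {"delta_pos": [11,-52,0],"turn": 0,"claw": 0},
    {"delta_pos": [11,-52,0],"turn": 0,"claw": 0},
    {"delta_pos": [11,-52,0],"turn": 0,"claw": 0},
    {"delta_pos": [11,-52,0],"turn": 0,"claw": 0},
    {"delta_pos": [11,-52,0],"turn": 0,"claw": 0},
    {"delta_pos": [11,-52,0],"turn": 0,"claw": 0},
    {"delta_pos": [11,-52,0],"turn": 0,"claw": 0},
    {"delta_pos": [11,-52,0],"turn": 0,"claw": 0},
    {"delta_pos": [0,0,0],"turn": 0,"claw": 0}
  ]
}}

```text
time_s: 9.57
tcp_pos: [0.4674, -0.2672, 0.1523]
ee_rot: [[-0.967, -0.255, -0.001], [-0.255, 0.967, 0.001], [0.001, 0.001, -1.0]]
wrist_force: [-0.8, 0.6, -0.3]
gripper_width: 0.008
gripper_force: 0.0
```

Run:
```python
from h import *
d=cap('side','side4')
s=monitor.sense(); print(s['tcp_pos'],s['wrist_force'])
c=d['color'][170:320,160:360]; cv2.imwrite('pics/side4c.png',cv2.resize(c,None,fx=4,fy=4,interpolation=2)[:,:,::-1])
```

```text
[ 0.46719574 -0.26565654  0.15235612] [ 0.51478532 -0.04379183 -0.13075638]
```

View pics/side4c.png

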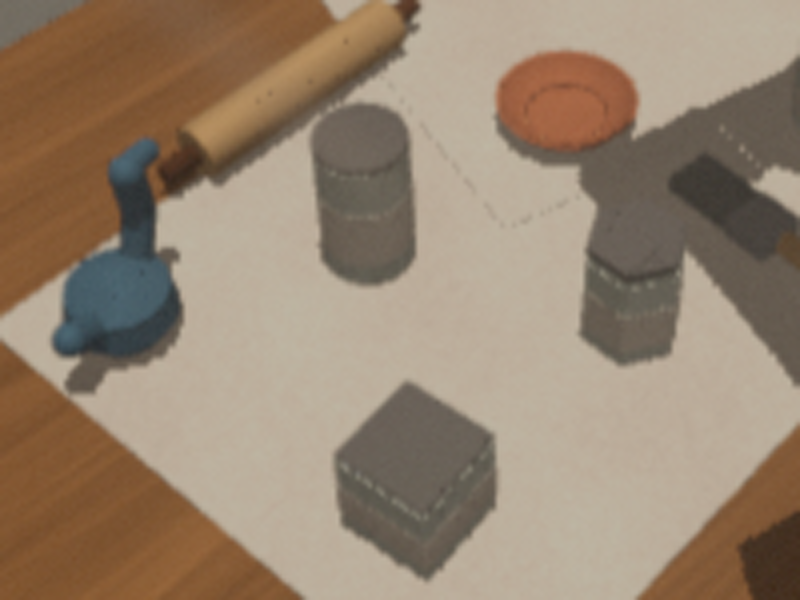

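The tall (crop (362,150)) and square (415,450) lids are flush with no black neck showing. The hex lid (635,240) still shows its neck. Now the wide pot.

Call:
{"op": "drive_tool", "data": {
  "moves": [
    {"delta_pos": [0,4,40],"turn": 0,"claw": 0},
    {"delta_pos": [0,0,30],"turn": 0,"claw": 0},
    {"delta_pos": [0,0,8],"turn": 0,"claw": 0},
    {"delta_pos": [0,0,6],"turn": 0,"claw": 0},
    {"delta_pos": [0,0,2],"turn": 0,"claw": 0},
    {"delta_pos": [0,0,2],"turn": 0,"claw": 0},
    {"delta_pos": [0,0,2],"turn": 0,"claw": 0},
    {"delta_pos": [0,0,2],"turn": 0,"claw": 0},
    {"delta_pos": [0,0,0],"turn": 0,"claw": 0}
  ]
}}

```text
time_s: 10.75
tcp_pos: [0.4671, -0.2608, 0.0619]
ee_rot: [[-0.966, -0.26, 0.001], [-0.26, 0.966, -0.0], [-0.001, -0.001, -1.0]]
wrist_force: [-0.0, -0.5, 1.9]
gripper_width: 0.003
gripper_force: 1.2
```

Call:
{"op": "drive_tool", "data": {
  "moves": [
    {"delta_pos": [0,0,1],"turn": 0,"claw": 0},
    {"delta_pos": [0,0,1],"turn": 0,"claw": 0},
    {"delta_pos": [0,0,0],"turn": 0,"claw": 0}
  ]
}}

```text
time_s: 11.12
tcp_pos: [0.4671, -0.2608, 0.0596]
ee_rot: [[-0.966, -0.26, 0.001], [-0.26, 0.966, -0.0], [-0.001, -0.0, -1.0]]
wrist_force: [0.8, 0.4, 2.1]
gripper_width: 0.007
gripper_force: 1.3
```

Call:
{"op": "drive_tool", "data": {
  "moves": [
    {"delta_pos": [0,0,1],"turn": 0,"claw": 0},
    {"delta_pos": [0,0,1],"turn": 0,"claw": 0},
    {"delta_pos": [0,0,1],"turn": 0,"claw": 0},
    {"delta_pos": [0,0,1],"turn": 0,"claw": 0},
    {"delta_pos": [0,0,0],"turn": 0,"claw": 0}
  ]
}}

```text
time_s: 11.75
tcp_pos: [0.4671, -0.2608, 0.0556]
ee_rot: [[-0.966, -0.26, 0.001], [-0.26, 0.966, -0.0], [-0.0, -0.0, -1.0]]
wrist_force: [1.8, -0.1, 3.0]
gripper_width: 0.003
gripper_force: 1.4
```

Call:
{"op": "drive_tool", "data": {
  "moves": [
    {"delta_pos": [0,0,1],"turn": 0,"claw": 0},
    {"delta_pos": [0,0,0],"turn": 0,"claw": 0}
  ]
}}

```text
time_s: 12.0
tcp_pos: [0.4671, -0.2608, 0.055]
ee_rot: [[-0.966, -0.26, 0.001], [-0.26, 0.966, -0.0], [-0.001, -0.0, -1.0]]
wrist_force: [1.1, 0.6, 5.8]
gripper_width: 0.005
gripper_force: 2.7
```

Call:
{"op": "drive_tool", "data": {
  "moves": [
    {"delta_pos": [0,0,1],"turn": 0,"claw": 0},
    {"delta_pos": [0,0,0],"turn": 0,"claw": 0}
  ]
}}

```text
time_s: 12.25
tcp_pos: [0.4671, -0.2608, 0.0543]
ee_rot: [[-0.966, -0.26, 0.001], [-0.26, 0.966, -0.0], [-0.001, -0.001, -1.0]]
wrist_force: [-0.1, 0.6, 8.0]
gripper_width: 0.006
gripper_force: 3.9
```

Call:
{"op": "drive_tool", "data": {
  "moves": [
    {"delta_pos": [0,0,-25],"turn": 0,"claw": 0},
    {"delta_pos": [0,0,-60],"turn": 0,"claw": 0},
    {"delta_pos": [0,0,-60],"turn": 0,"claw": 0},
    {"delta_pos": [45,-30,0],"turn": 0,"claw": 0},
    {"delta_pos": [30,-50,0],"turn": 0,"claw": 0},
    {"delta_pos": [20,-55,0],"turn": 0,"claw": 0},
    {"delta_pos": [20,-55,0],"turn": 0,"claw": 0},
    {"delta_pos": [0,0,0],"turn": 0,"claw": 0},
    {"delta_pos": [0,0,0],"turn": 0,"claw": 0}
  ]
}}

```text
time_s: 13.38
tcp_pos: [0.404, -0.4732, 0.197]
ee_rot: [[-0.966, -0.259, -0.003], [-0.259, 0.966, 0.003], [0.002, 0.003, -1.0]]
wrist_force: [-0.5, 0.5, 0.2]
gripper_width: 0.008
gripper_force: 0.0
```

Run:
```python
from h import *
d=cap('side','side5')
s=monitor.sense(); print(s['time_s'],s['tcp_pos'],s['wrist_force'])
c=d['color'][110:320,160:440]; cv2.imwrite('pics/side5c.png',cv2.resize(c,None,fx=2.8,fy=2.8,interpolation=2)[:,:,::-1])
```

```text
13.425 [ 0.40450227 -0.47282513  0.19764413] [ 0.22819338 -0.11266341 -0.38689277]
```

View pics/side5c.png

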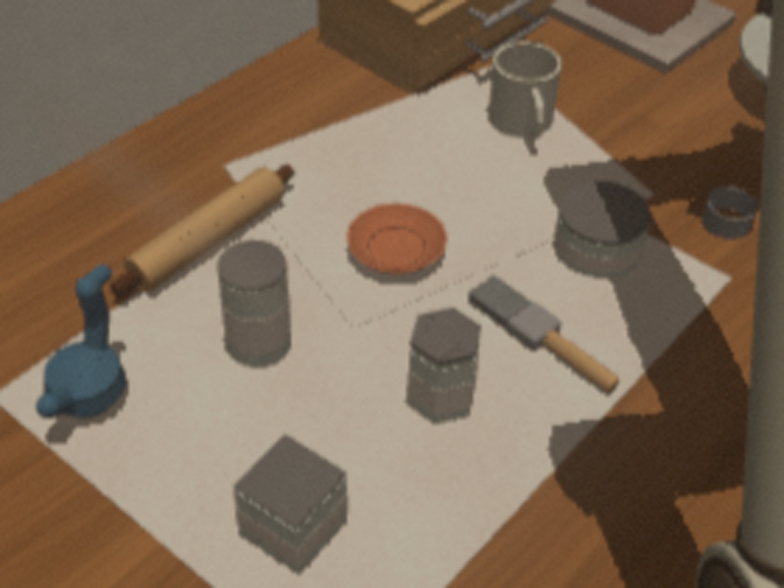

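The wide lid (605,210) is flush, the tall and square lids are still home, the hex lid (445,335) is up, and nothing has been displaced. The arm is clear, so I am handing in.

```bash
python3 -c "
from station import ticket
print(ticket.finish_job())"
```

```text
the job is handed in; nothing more can be done
None
```

I pressed the tall, square and wide lids home in that order with no more than about 8 N read at the wrist; the hex lid is still up, the last picture shows nothing else moved, and I handed the job in at about 13.5 s (no verdict came back).

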